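Pack out a glass blank in the vise and hold the jaw up

ROBOT

A 6-joint arm with a two-finger parallel gripper is mounted at the origin on the work surface. World frame = base frame: x ahead of the robot, y to its left, z up, the work surface at z = 0. Lengths are in mm, angles in degrees, forces in N, time in s.
With the tool pointing down it reaches from about 275 to 825 mm from the base axis. Payload 4.9 kg.
Tool frame: the origin (TCP) lies at the very end of the fingers, on their centre line; the grasp point (between the pads) lies 19 mm behind it; z points along the fingers, y is the line along which they close (so a half turn about z gives the same grasp; the last joint's range is limited). The gripper opens to 85 mm and grips with 20 to 120 N. Pads are 22 mm wide; open, the fingers measure 114 mm over their backs; the gripper's body (76 mm by 85 mm) begins 54 mm behind the grasp point. The pads swing forward as they close: fully open they stand 13 mm farther back than shut.
Start: joints at [56.081, 18.69, -11.035, 60.275, 0, 82.311], TCP at [243.084, 493.385, 231.281] pointing down, gripper open.
Joint ranges: [-152.03, 152.03], [-55.5, 102.48], [-74.3, 77.21], [-110.64, 120.58], [-84.22, 78.4], [-180, 180]. Speed limits (degrees/s): [147.25, 147.25, 180, 180, 180, 180].

INTERFACE

Orientations are given as [roll, pitch, yaw] about the fixed x, y, z axes, in that order (R = Rz(yaw) Ry(pitch) Rx(roll)).
In Python, from cell import r gives the robot as it stands. The module is installed in compiled form; this text tells all that it offers.
- The arm moves only by the shell command python3 -m jog 'ROWS' [FORCE]. ROWS is JSON, a list of rows, each a list of 3 entries, a list of its own where there are three numbers: the finger opening in cm, from 0 to 8.54, then the shift along the world's x, y, z in cm, then the turn, a rotation vector about the world's x, y, z in rad. In form: [[gripper, [x, y, z], [wx, wy, wz]], ...]. A call has 1 to 10 rows; each row is the pose to reach, as a shift and turn from the pose commanded when the call began; what a row does not reach only later rows make up. A row lasts 1/10 s, in which the tool goes at most 50 mm and 8.59 degrees, less where a joint would pass 70% of its speed; a pose out of reach is approached as far as the arm can. A call with a gripper value outside its range is refused whole. The fingers move at their own pace and stop on an object; FORCE is the grip in N (left out, the last holds). Time passes only in rows, so rows that repeat a pose let the fingers close. It gives the time, the measured TCP pose, the force, the opening and the grip force at its end, in the units of the state.
- r.get_obs(): the state, without advancing time (a new reading comes with each control period).
- r.read_camera(name): name is "side" or "top"; returns a dict with "pixels" (480x640x3 uint8, blue, green, red), "intrinsics" (3x3 intrinsics, pixels), "xyz" and "orientation" of the camera in the world. Camera axes: x right, y down, z forward; pixel columns grow to the right and rows downward; lengths in mm; the calibration is good to about 2 mm. A picture is of the moment at which its call begins. There is no depth.
- r.hand_in(): hands the job in; it is judged then, once.
Trained networks look in a picture, given as the dict that the camera call returned (one of the last four; its "shot" number tells which), for a name from the list of things; names that differ only in an ending like _2 or _b are one class to them, and where a whole thing is asked for, a point or a joint stands for the part that bears it (a point fixed in the world has none). Each returns a list of dicts, best first, with "confidence" (0 to 1); they miss things now and then, are a little off and sometimes report something else, mostly with a low value. They report only what shows in the picture. A call takes as long as a camera call. They do not tell look-alikes from the thing itself.
- r.recognise(picture, query): "at" ([x, y, z] in mm, in world coordinates, good to about 4 mm: the middle of the surface that is visible of it).
- r.cut_out(picture, query): "mask" (480x640 bool, what is visible of it).
The state is a dict: "clock": time; "qpos": joint angles; "dq": joint speeds; "tau": joint torques, N m; "tool_pos": TCP position; "eef_rot": TCP orientation; "wrist_force": force on the tool from outside, world axes, zero at the start; "torque": the same for the moment, N m; "opening": finger opening in mm; "grasp_force": force on a finger pad.
Only numpy, scipy, OpenCV 4.12 (cv2) and the standard library are available. Lean on these libraries where they do the work, as an engineer would, in place of code of your own. Each camera call takes 0.05 s, during which the arm holds its last target. There are 200 camera calls.

TASK

A thick glass blank stands loose between the cork-faced jaws of the steel toolmaker's vise, and it is too thin for the vise to grip by itself. Take the beech packing slip out of the slotted stand and slide it, tab up, down beside the glass, square to the jaws and about midway along them, on a side where the gap is wide enough for it, until it stands on the vise bed; never force it in, and do not shove the glass along to make room. Then push the sliding jaw up with a gentle, steady push until glass, slip and jaws are pressed flush together, and finish while still pushing the jaw like that, so that the clamp screw can be tightened; leave the tray, brass ring and prism where they are.

Things in the scene. Friction and masses are not known exactly. Their poses are not given: they have to be found in the camera images.
- vise: Steel toolmaker's vise fixed on the bench: base 190 mm long (its own y) and 73 mm wide (its own x); origin at the centre of its underside, z up. The flat bed lies 35 mm above the origin. The fixed jaw stands at the +y end: its cork face is the plane y = +52 mm, its block reaches from there to y = +95 mm; both jaws stand 32 mm above the bed (67 mm above the bench) over the full 73 mm width. Behind the sliding jaw the bed is bare down to y = -95 mm.
- vise_jaw (a joint): Travel (m) of the sliding jaw towards the fixed jaw, along the vise's +y. The clear opening between the two cork faces is 0.100 m minus this value. It slides by hand against about 1.5 N of friction, stays where it is left, has no spring, and runs against its stop at 0.084 (opening 16 mm). At the start the opening is 34 to 38 mm; with glass and slip shut in, it is 20 mm.
- jaw_face (a point): Centre of the sliding jaw's cork face, 51 mm above the bench; moves with the jaw. The jaw is 73 mm wide (vise x), 32 mm high from the bed, 48 mm long (vise y) with its cork.
- jaw_back (a point): Centre of the sliding jaw's flat steel rear face, 48 mm behind jaw_face along the vise's -y, 51 mm above the bench: where to push it, towards the vise's +y.
- fixed_face (a point): Centre of the fixed jaw's cork face, 51 mm above the bench.
- glass: Rectangular plate-glass blank, pale green, 60 mm wide (its x), 12 mm thick (its y), 45 mm high (z), about 80 g, standing loose on the vise bed between the jaws, broad faces to the jaws and nearly square to them (within 0.02 rad); origin at the centre of its underside. It may stand nearer to either jaw: the gaps on its two sides differ (3 to 23 mm), and the wider one is always at least 11 mm.
- slip: Beech packing slip, 8 mm thick (its y), about 18 g: a blade 46 mm wide (its x) and 44 mm high, with a finger tab 26 mm wide in the middle of its top edge, total height 80 mm; origin at the centre of its underside, z up. It stands upright, tab up, in the last slot at the -y end of the stand, its axes along those of the stand, its bottom 22 mm deep in a slot 10 mm wide. Pinch the tab across its thickness; in the vise the tab rises 35 mm above the top of the glass.
- stand: Slotted beech stand fixed on the bench, 160 mm long (its y), 80 mm wide (x), 42 mm high; origin at the centre of its underside. Six slots, 10 mm wide and 26 mm apart along y (first at y = -65 mm), slot floors 20 mm above the bench. The slip is in the slot at y = -65 mm, the next two are empty, and three round 64 mm lens blanks sit tight in the slots at y = +13, +39 and +65 mm, up to 84 mm above the bench.
- tray: Orange plastic lens tray, 110 x 160 x 28 mm, empty, origin at the centre of its underside. Leave it.
- ring: Brass spherometer ring, 60 mm across, 20 mm high, on three short steel feet; origin at the centre below it. Leave it.
- prism: Rounded triangular glass prism lying on one face, 40 mm faces, 50 mm long (its y), 33 mm high; origin at the centre below it. Leave it.
Mind the look-alikes: they are no part of the job. What is meant by the glass is not red, and is the larger of those in its own colour. What is shaped like the vise but pink is not meant.

How it is judged (in metres and radians):
On the way:
1. the slip stands on the vise bed beside the glass, between the jaws, which are still open (z of slip in the frame of vise between 0.03 and 0.038 m and x of slip in the frame of vise between -0.016 and 0.016 m and y of slip in the frame of fixed_face below 0 m and y of slip in the frame of jaw_face above 0 m and value of joint vise_jaw below 0.075 m), for 0.2 s.
At the end, for the whole second after the job is handed in: Jaw up against the load (opening 18 to 21.5 mm), glass and slip between the jaws, on the bed (3 mm), upright and square (0.05 rad glass, 0.08 rad slip), within 20 mm and 16 mm of the jaws' middle, pressed together by over 3 N, the robot still pushing the jaw with over 3 N (value of joint vise_jaw between 0.0785 and 0.082 m and z of slip in the frame of vise between 0.03 and 0.038 m and x of slip in the frame of vise between -0.016 and 0.016 m and y of each of slip, glass in the frame of fixed_face below 0 m and y of each of slip, glass in the frame of jaw_face above 0 m and angle between slip's own z axis and vertical below 0.08 rad and angle between the y axis of slip and the y axis of vise, either way round below 0.08 rad and z of glass in the frame of vise between 0.03 and 0.038 m and x of glass in the frame of vise between -0.02 and 0.02 m and angle between glass's own z axis and vertical below 0.05 rad and angle between the y axis of glass and the y axis of vise, either way round below 0.05 rad and contact force between glass and slip above 3 N and contact force between any of the fingers, the arm and vise above 3 N and linear speed of glass below 0.02 m/s); the arm keeps its last pose, push and grip.
It fails at once if the glass is shoved along (more than 6 mm) to make room before the slip is in (distance of glass from where it was at the start of the episode above 0.006 m and z of slip in the frame of vise above 0.042 m).
It fails at once if the slip is forced (more than 15 N) against the glass or the vise while it is not down in the gap (distance between slip and vise below 0.15 m and z of slip in the frame of vise above 0.042 m and (contact force between slip and glass above 15 N or contact force between slip and vise above 15 N)).
It fails at once if the glass is squeezed hard (more than 60 N) (contact force between glass and slip above 60 N or contact force between glass and vise above 60 N).
It fails at once if the glass is tipped over or lifted out (angle between glass's own z axis and vertical above 0.4 rad or z of glass in the frame of vise above 0.05 m).
It fails at once if the tray, ring or prism is disturbed (moved more than 15 mm) (distance of any of tray, ring, prism from where it was at the start of the episode above 0.015 m).
It also fails if it takes over 54 s, if anything falls off the work surface, if the arm or the gripper's body presses on something with over 40 N, if the wrist force passes 120 N, or if a joint passes its speed limit or range.

## Working session

There is one attempt and no reset: what is moved stays moved. The work goes in short steps, Python scripts to look and compute and a shell command to move; the robot and the scene stay as the last step left them, time stands still between calls to the robot, and variables do not carry over. Pictures are saved under pics/ and viewed, at most 13 in all, crops included, and the job is handed in when it is done.

```bash
mkdir -p pics; python3 - <<'E'
from cell import r
import cv2
for n in ("side","top"):
    p=r.read_camera(n); cv2.imwrite(f"pics/{n}0.png",p["pixels"]); print(n,p["xyz"],p["orientation"],p["intrinsics"])
    for q in ("vise","vise_jaw","glass","slip","stand","tray","ring","prism"):
        for d in r.recognise(p,q): print(q,[round(float(v)) for v in d["at"]],round(d["confidence"],2))
print(r.get_obs())
E
```

```text
side [486.81174224 583.58982818 669.00941258] [-135.59899957    0.55772233 -173.02160686] [[532.18566938   0.         325.63746565]
 [  0.         532.18566938 247.07839921]
 [  0.           0.           1.        ]]
vise [574, 230, 70] 0.84
vise [402, 242, 52] 0.63
vise_jaw [407, 185, 66] 0.78
vise_jaw [570, 190, 66] 0.69
vise_jaw [765, 53, 5] 0.42
glass [682, 297, 34] 0.97
glass [673, 214, 22] 0.83
glass [582, 234, 74] 0.76
slip [590, -302, 63] 0.61
stand [571, -180, 43] 0.87
tray [765, 55, 6] 0.93
tray [394, -34, 15] 0.33
ring [731, -261, 12] 0.7
ring [572, -182, 44] 0.3
prism [397, -33, 18] 0.7
prism [571, 225, 63] 0.66
prism [582, 233, 75] 0.59
top [4.56747974e+02 2.34623498e-01 1.15062447e+03] [-174.54149592   -1.50324969  -90.1866556 ] [[566.87582331   0.         322.53580806]
 [  0.         566.87582331 245.39484412]
 [  0.           0.           1.        ]]
vise [575, 178, 67] 0.92
vise [400, 256, 47] 0.71
vise [572, 180, 67] 0.61
vise_jaw [398, 177, 66] 0.98
vise_jaw [574, 181, 68] 0.66
vise_jaw [764, 58, 2] 0.25
glass [577, 224, 82] 0.88
glass [683, 288, 43] 0.81
glass [667, 207, 29] 0.41
slip [589, -301, 64] 0.76
stand [578, -230, 40] 0.88
tray [764, 54, 2] 0.67
ring [732, -268, 18] 0.65
prism [392, -44, 23] 0.89
prism [578, 180, 66] 0.64
{'clock': 0.9, 'qpos': array([ 5.60794933e+01,  1.86879513e+01, -1.10330416e+01,  6.02759184e+01,
       -8.61491400e-04,  8.23113598e+01]), 'dq': array([ 0.04832573,  0.05594819,  0.07796978, -0.15595559, -0.06304199,
       -0.02540306]), 'tau': array([ 9.52952105e-04, -4.43315291e+01,  2.62759817e+01,  1.03830203e-03,
       -7.36452307e-05,  1.34738394e-05]), 'tool_pos': array([243.11156801, 493.39012015, 231.3133262 ]), 'eef_rot': array([1.79997054e+02, 1.26698592e-03, 1.53768133e+02]), 'wrist_force': array([-0.00462464,  0.29487785, -0.50059495]), 'torque': array([ 0.02328253, -0.01798598,  0.02773223]), 'grasp_force': 0.0, 'opening': 85.30801047767473}
```

View pictures.

View pics/side0.png

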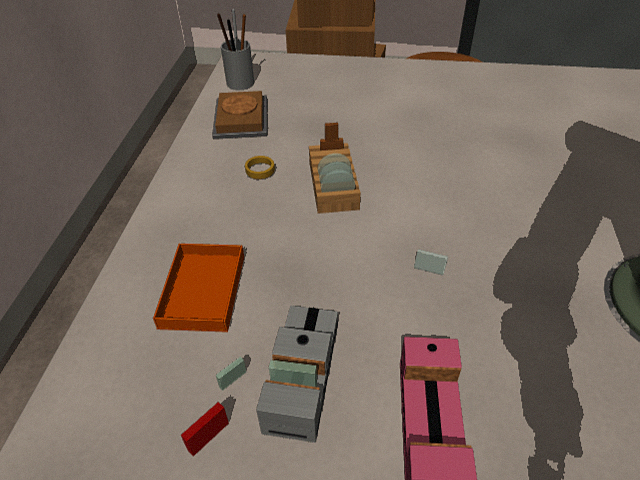

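View pics/top0.png

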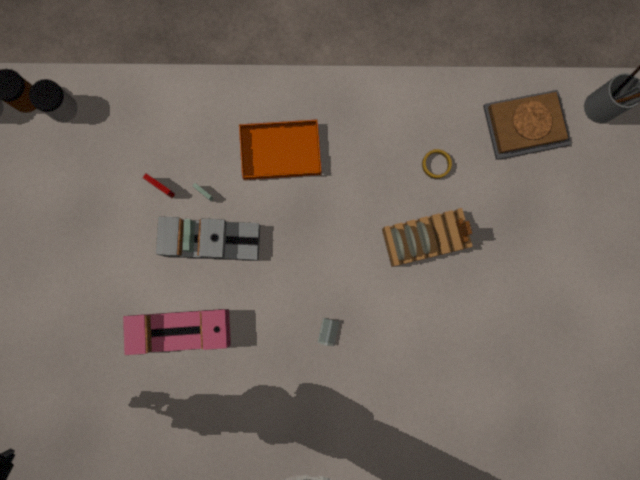

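```bash
cat > h.py <<'E'
import numpy as np, cv2
from scipy.spatial.transform import Rotation as R
def cam(p): return np.array(p["intrinsics"]),np.array(p["xyz"]),R.from_euler("xyz",p["orientation"],degrees=True).as_matrix()
def w(p,px,z):
    K,c,M=cam(p); px=np.atleast_2d(np.array(px,float)); d=(M@np.linalg.inv(K)@np.c_[px,np.ones(len(px))].T).T
    return (c+d*((z-c[2])/d[:,2])[:,None])[:,:2]
def proj(p,X):
    K,c,M=cam(p); v=(K@M.T@(np.atleast_2d(X)-c).T).T; return v[:,:2]/v[:,2:]
def crop(p,x,y,wd,ht,s,f): cv2.imwrite(f,cv2.resize(p["pixels"][y:y+ht,x:x+wd],None,fx=s,fy=s,interpolation=cv2.INTER_CUBIC))
E
python3 - <<'E'
from cell import r
from h import *
import pickle
S=r.read_camera("side");T=r.read_camera("top")
pickle.dump((S,T),open("p0.pkl","wb"))
a=cv2.resize(S["pixels"][295:445,250:350],None,fx=4,fy=4,interpolation=cv2.INTER_CUBIC)
b=cv2.resize(T["pixels"][205:270,150:270],None,fx=3.3,fy=3.3,interpolation=cv2.INTER_CUBIC)
c=np.zeros((600,800,3),np.uint8);c[:600,:400]=a;c[:b.shape[0],400:400+b.shape[1]]=b
d=cv2.resize(T["pixels"][200:272,378:478],None,fx=4,fy=4,interpolation=cv2.INTER_CUBIC);c[300:300+288,400:]=d
cv2.imwrite("pics/c0.png",np.clip(c*1.6,0,255).astype(np.uint8))
E
```

```text
(no output)
```

View pics/c0.png

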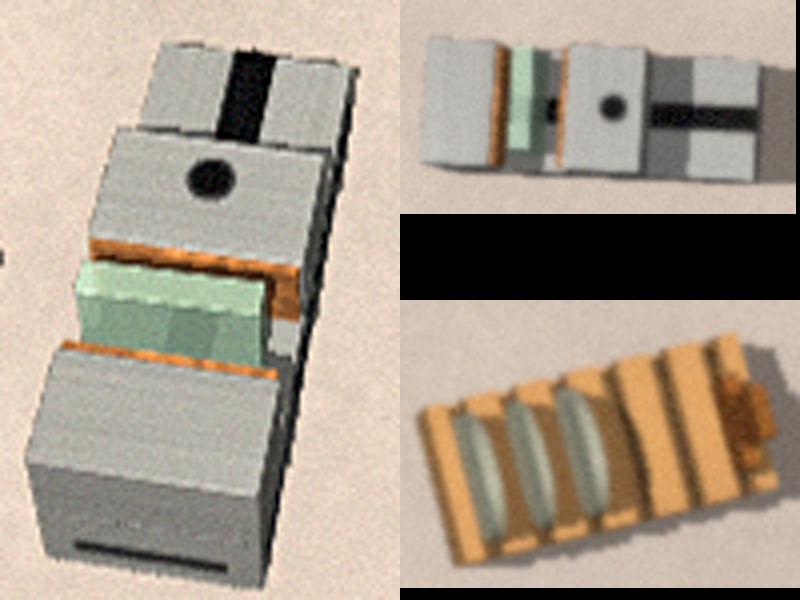

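```bash
cat > fit.py <<'E'
import pickle
from h import *
from scipy.optimize import least_squares
S,T=pickle.load(open("p0.pkl","rb"))
s=lambda x,y:(250+x/4-.4,295+y/4-.4)
t=lambda x,y:(150+(x-400)/3.3-.35,205+y/3.3-.35)
u=lambda x,y:(378+(x-400)/4-.4,200+(y-300)/4-.4)
V={"S":[(s(27,463),36.5,95,67,0),(s(260,497),-36.5,95,67,0),(s(62,343),36.5,52,67,0),(s(277,376),-36.5,52,67,0),(s(118,128),36.5,-96,67,1),(s(327,152),-36.5,-96,67,1),(s(165,42),36.5,-95,35,0),(s(357,66),-36.5,-95,35,0),(s(48,556),36.5,95,0,0),(s(265,587),-36.5,95,0,0)],
"T":[(t(428,37),36.5,95,67,0),(t(421,163),-36.5,95,67,0),(t(757,60),36.5,-95,35,0),(t(755,180),-36.5,-95,35,0),(t(645,47),36.5,-96,67,1),(t(642,172),-36.5,-96,67,1)]}
def res(q,sets):
    o=[]
    c,n=np.cos(q[2]),np.sin(q[2])
    for p,L in sets:
        for px,x,y,z,j in L:
            y=y+j*q[3]; o.append(proj(p,[q[0]+c*x-n*y,q[1]+n*x+c*y,z])[0]-px)
    return np.ravel(o)
for name,sets in (("S",[(S,V["S"])]),("T",[(T,V["T"])]),("both",[(S,V["S"]),(T,V["T"])])):
    k=least_squares(res,[575,200,0,60],args=(sets,)); print("vise",name,k.x.round(3),"rms px",np.sqrt(np.mean(k.fun**2)).round(2))
q=k.x
L=[(u(422,405),40,80,42,0),(u(460,563),-40,80,42,0),(u(735,335),40,-80,42,0),(u(777,487),-40,-80,42,0)]
k=least_squares(lambda a:res(np.r_[a,0],[(T,L)]),[575,-220,.1]);print("stand",k.x.round(3),np.sqrt(np.mean(k.fun**2)));a=k.x
print("slip",a[0]+65*np.sin(a[2]),a[1]-65*np.cos(a[2]))
tovise=lambda P:(np.array(P)-q[:2])@np.array([[np.cos(q[2]),-np.sin(q[2])],[np.sin(q[2]),np.cos(q[2])]])
print("glass top S",tovise(w(S,[s(88,260),s(265,282),s(262,302),s(78,285)],80)).round(1))
print("glass top T",tovise(w(T,[t(517,47),t(533,47),t(508,150),t(530,150)],80)).round(1))
print("jaw cork edge S",tovise(w(S,[s(90,257),s(299,268)],67)).round(1), "face y",52-100+q[3])
print("tab top T",w(T,[u(755,380),u(773,380),u(755,437),u(775,437)],100).round(1))
E
python3 fit.py
```

```text
vise S [ 5.74277e+02  1.91402e+02 -4.70000e-02  6.44970e+01] rms px 0.85
vise T [ 5.7639e+02  1.9315e+02 -4.0000e-02  6.4022e+01] rms px 0.42
vise both [ 5.74814e+02  1.91742e+02 -4.30000e-02  6.46620e+01] rms px 0.89
stand [ 5.80373e+02 -2.36625e+02  2.28000e-01] 0.37546192377001814
slip 595.0364248454649 -299.9498153276543
glass top S [[ 30.9  30. ]
 [-26.7  29. ]
 [-27.   36.3]
 [ 31.9  39.5]]
glass top T [[ 33.1  41.8]
 [ 33.5  32.6]
 [-26.4  43.2]
 [-25.9  30.7]]
jaw cork edge S [[ 33.5  20.8]
 [-35.   14.1]] face y 16.661547235213988
tab top T [[ 605.7 -298.8]
 [ 605.7 -307.3]
 [ 578.7 -298. ]
 [ 578.7 -307.5]]
```

```bash
python3 -m jog '[[4,[17,-40,0],[0,0,0.3]],[4,[17,-40,0],[0,0,0.3]],[4,[17,-40,0],[0,0,0.3]],[4,[17,-40,0],[0,0,0.3]],[4,[17,-40,0],[0,0,0.3]],[4,[17,-40,0],[0,0,0.3]],[4,[17,-40,0],[0,0,0.3]],[4,[17,-40,0],[0,0,0.3]],[4,[17,-40,0],[0,0,0.3]],[4,[17,-40,0],[0,0,0.3]]]'
python3 -m jog '[[4,[18,-39.5,0],[0,0,0.386]],[4,[18,-39.5,0],[0,0,0.386]],[4,[18,-39.5,0],[0,0,0.386]],[4,[18,-39.5,0],[0,0,0.386]],[4,[18,-39.5,0],[0,0,0.386]],[4,[18,-39.5,0],[0,0,0.386]],[4,[18,-39.5,0],[0,0,0.386]],[4,[18,-39.5,0],[0,0,0.386]],[4,[18,-39.5,0],[0,0,0.386]],[4,[18,-39.5,-10],[0,0,0.386]]]'
python3 - <<'E'
from cell import r
from h import *
T=r.read_camera("top");S=r.read_camera("side");o=r.get_obs();print(o["clock"],o["tool_pos"],o["eef_rot"],o["opening"])
for p in(T,S):print([([round(float(v)) for v in d["at"]],round(d["confidence"],2)) for d in r.recognise(p,"slip")])
a=cv2.resize(S["pixels"][90:240,270:400],None,fx=3.1,fy=4,interpolation=cv2.INTER_CUBIC);b=cv2.resize(T["pixels"][180:280,380:480],None,fx=3.97,fy=4,interpolation=cv2.INTER_CUBIC)
c=np.zeros((600,800,3),np.uint8);c[:,:403]=a;c[:400,403:]=b[:400,:397];cv2.imwrite("pics/c1.png",np.clip(c*1.6,0,255).astype(np.uint8))
E
```

```text
clock: 2.0
tool_pos: [415.2, 89.5, 231.6]
eef_rot: [-179.9, 0.1, 170.5]
wrist_force: [-0.9, -0.2, 0.2]
opening: 40.0
grasp_force: 0.0
clock: 3.0
tool_pos: [601.8, -310.6, 189.2]
eef_rot: [-179.1, 0.8, -167.1]
wrist_force: [1.5, -1.0, -0.6]
opening: 40.0
grasp_force: 0.0
3.1 [ 590.34395314 -299.82556924  174.59415608] [ 179.5302446    -0.41089662 -166.97839574] 39.83873674567718
[]
[([591, -303, 61], 0.97), ([570, 190, 67], 0.5)]
```

View pics/c1.png

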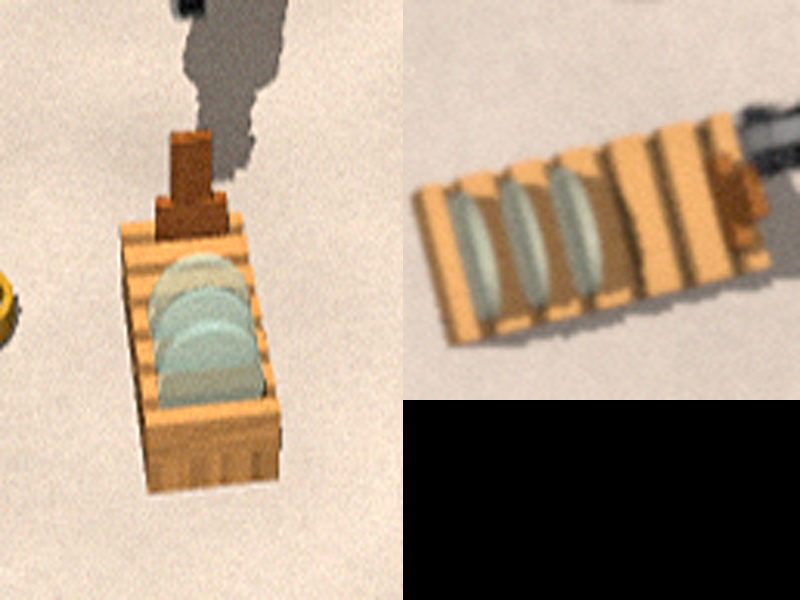

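```bash
python3 -m jog '[[4,[0,0,0],[0,0,0]],[4,[0,0,0],[0,0,0]],[4,[0,0,0],[0,0,0]]]'
```

```text
clock: 3.5
tool_pos: [593.9, -301.3, 183.3]
eef_rot: [-179.9, 0.1, -166.9]
wrist_force: [-0.6, -0.2, 0.5]
opening: 39.9
grasp_force: 0.0
```

```bash
python3 -m jog '[[4,[0,0,-3],[0,0,0]],[4,[0,0,-6],[0,0,0]],[4,[0,0,-8],[0,0,0]],[4,[0,0,-10],[0,0,0]],[4,[0,0,-11],[0,0,0]],[4,[0,0,-11],[0,0,0]],[4,[0,0,-11],[0,0,0]]]'
python3 - <<'E'
from cell import r
from h import *
S=r.read_camera("side");T=r.read_camera("top");o=r.get_obs();print(o["clock"],o["tool_pos"],o["wrist_force"])
a=cv2.resize(S["pixels"][70:220,270:400],None,fx=3.1,fy=4,interpolation=cv2.INTER_CUBIC);b=cv2.resize(T["pixels"][180:280,400:500],None,fx=3.97,fy=4,interpolation=cv2.INTER_CUBIC)
c=np.zeros((600,800,3),np.uint8);c[:,:403]=a;c[:400,403:]=b[:400,:397];cv2.imwrite("pics/c2.png",np.clip(c*1.6,0,255).astype(np.uint8))
E
```

```text
clock: 4.2
tool_pos: [593.7, -301.9, 72.4]
eef_rot: [-179.9, 0.1, -166.9]
wrist_force: [0.2, 0.2, 0.1]
opening: 39.9
grasp_force: 0.0
4.3 [ 594.03708552 -302.13693275   72.87926256] [-0.20457033  0.32324908  0.06366195]
```

View pics/c2.png

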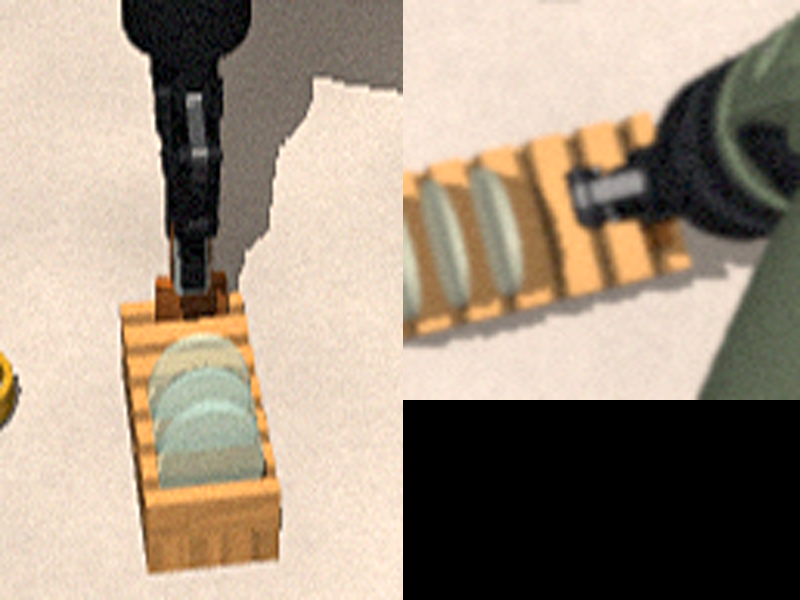

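```bash
python3 -m jog '[[2.4,[0,0,0],[0,0,0]],[1.5,[0,0,0],[0,0,0]],[0.9,[0,0,0],[0,0,0]],[0.4,[0,0,0],[0,0,0]],[0.2,[0,0,0],[0,0,0]],[0.2,[0,0,0],[0,0,0]],[0.2,[0,0,0],[0,0,0]]]' 35
```

```text
clock: 5.0
tool_pos: [593.6, -302.7, 71.9]
eef_rot: [-179.9, 0.0, -166.9]
wrist_force: [1.4, -4.4, 2.3]
opening: 7.2
grasp_force: 36.0
```

```bash
python3 -m jog '[[0.2,[0,0,0.5],[0,0,0]],[0.2,[0,0,1],[0,0,0]],[0.2,[0,0,2],[0,0,0]],[0.2,[0,0,3.5],[0,0,0]],[0.2,[0,0,5.5],[0,0,0]],[0.2,[0,0,8],[0,0,0]],[0.2,[0,0,10],[0,0,0]],[0.2,[0,0,10],[0,0,0]],[0.2,[0,0,10],[0,0,0]]]'
python3 - <<'E'
from cell import r
from h import *
S=r.read_camera("side");T=r.read_camera("top");o=r.get_obs();print(o["clock"],o["tool_pos"],o["opening"],o["wrist_force"])
a=cv2.resize(S["pixels"][20:170,270:400],None,fx=3.1,fy=4,interpolation=cv2.INTER_CUBIC);cv2.imwrite("pics/c3.png",np.clip(a*1.6,0,255).astype(np.uint8))
E
```

```text
clock: 5.9
tool_pos: [592.7, -300.6, 170.6]
eef_rot: [179.9, -0.0, -166.9]
wrist_force: [0.8, -0.0, -0.3]
opening: 7.7
grasp_force: 35.6
6.0 [ 592.10398658 -300.52981315  169.46951295] 7.1814659857314975 [ 0.72309234  0.6529603  -0.40055713]
```

View pics/c3.png

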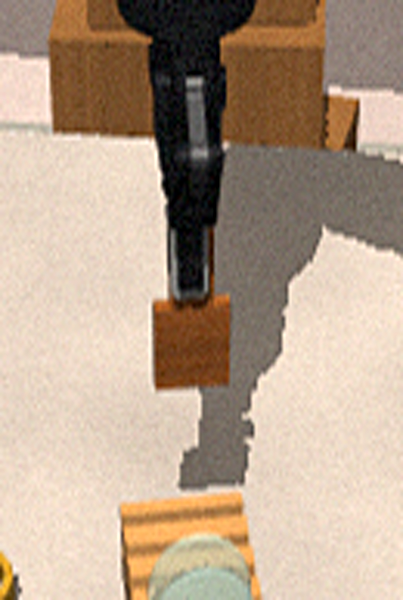

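```bash
python3 -m jog '[[0.2,[0,2,0.5],[0,0,-0.02]],[0.2,[-0.2,5,1],[0,0,-0.05]],[0.2,[-0.3,9,1],[0,0,-0.09]],[0.2,[-0.4,13.5,1],[0,0,-0.13]],[0.2,[-0.6,18,1],[0,0,-0.17]],[0.2,[-0.8,22.5,1],[0,0,-0.21]],[0.2,[-1,27,1],[0,0,-0.24]],[0.2,[-1.2,31.5,1],[0,0,-0.26]],[0.2,[-1.4,36,1],[0,0,-0.272]],[0.2,[-1.5,40,1],[0,0,-0.272]]]'
python3 -m jog '[[0.2,[-0.1,4,0],[0,0,0]],[0.2,[-0.2,7.5,0],[0,0,0]],[0.2,[-0.2,9.5,0],[0,0,0]],[0.2,[-0.2,10.8,0],[0,0,0]],[0.2,[-0.2,11.5,0],[0,0,0]],[0.2,[-0.2,11.5,0],[0,0,0]],[0.2,[-0.2,11.5,0],[0,0,0]],[0.2,[-0.2,11.5,0],[0,0,0]],[0.2,[-0.2,11.5,0],[0,0,0]]]'
```

```text
clock: 7.0
tool_pos: [576.5, 100.7, 179.8]
eef_rot: [180.0, -0.2, 177.5]
wrist_force: [0.8, -0.1, -0.3]
opening: 7.8
grasp_force: 35.5
clock: 7.9
tool_pos: [576.3, 212.4, 181.3]
eef_rot: [-180.0, 0.0, 177.4]
wrist_force: [-0.1, -0.8, -0.8]
opening: 7.1
grasp_force: 35.6
```

```bash
python3 -m jog '[[0.2,[0,0,-1],[0,0,0]],[0.2,[0,0.2,-2],[0,0,0]],[0.2,[0,0.2,-3],[0,0,0]],[0.2,[0,0.2,-3.9],[0,0,0]],[0.2,[0,0.2,-3.9],[0,0,0]],[0.2,[0,0.2,-3.9],[0,0,0]]]'
python3 - <<'E'
from cell import r
from h import *
import pickle
S=r.read_camera("side");T=r.read_camera("top");o=r.get_obs();print(o["clock"],o["tool_pos"],o["eef_rot"],o["opening"],o["wrist_force"])
pickle.dump((S,T),open("p1.pkl","wb"))
a=cv2.resize(S["pixels"][270:420,240:340],None,fx=4,fy=4,interpolation=cv2.INTER_CUBIC);b=cv2.resize(T["pixels"][190:290,150:250],None,fx=4,fy=4,interpolation=cv2.INTER_CUBIC)
c=np.zeros((600,800,3),np.uint8);c[:,:400]=a;c[:400,400:]=b;cv2.imwrite("pics/c4.png",np.clip(c*1.6,0,255).astype(np.uint8))
E
```

```text
clock: 8.5
tool_pos: [575.8, 215.4, 141.8]
eef_rot: [-180.0, -0.0, 177.5]
wrist_force: [-0.9, -0.4, -0.9]
opening: 6.9
grasp_force: 35.5
8.6 [576.38919847 215.51409686 142.63194234] [1.79989839e+02 3.54771604e-02 1.77495257e+02] 7.379373917254804 [-0.70451633  0.06969276 -0.32811178]
```

View pics/c4.png

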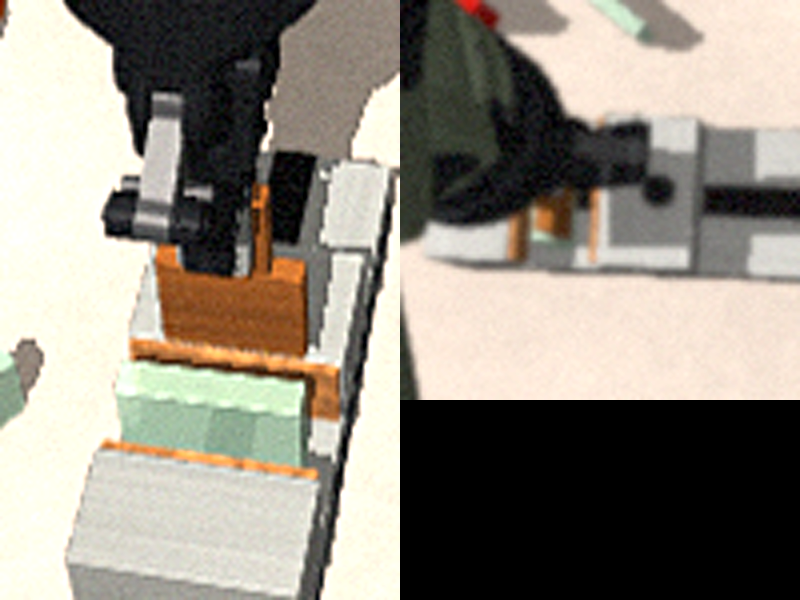

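```bash
cat >> fit.py <<'E'
print("----")
S1,T1=pickle.load(open("p1.pkl","rb"))
s1=lambda x,y:(240+x/4-.4,270+y/4-.4)
t1=lambda x,y:(150+(x-400)/4-.4,190+y/4-.4)
qs=least_squares(res,[575,200,0,60],args=([(S,V["S"])],)).x
for q in (qs,q):
  print("slip bottom near edge",tovise(w(S1,[s1(165,338),s1(304,356)],90)).round(1),"top",tovise(w(S1,[s1(305,262)],134)).round(1))
  print("glass far edge",tovise(w(S1,[s1(132,362),s1(305,380)],80)).round(1),"near",tovise(w(S1,[s1(120,388),s1(302,412)],80)).round(1))
  print("fixed cork",tovise(w(S1,[s1(104,443),s1(317,472)],67)).round(1))
  print("jaw cork top/back",tovise(w(S1,[s1(133,340),s1(340,365)],67)).round(1),"cork strip lower",tovise(w(S1,[s1(132,360)],67)).round(1))
  print("jaw back",tovise(w(S,[s(118,128),s(327,152)],67)),"tcp",tovise([576,215.5]))
print("top: slip blade",w(T1,[t1(540,195),t1(572,195),t1(570,240),t1(535,240)],90),"glass",w(T1,[t1(532,240),t1(570,240)],80),"jaw",w(T1,[t1(595,260),t1(598,190)],67),"fixed",w(T1,[t1(512,260),t1(525,260)],67))
E
python3 fit.py | sed '1,/----/d'
```

```text
slip bottom near edge [[ 19.3  26.7]
 [-25.6  26.1]] top [[-26.  21.]]
glass far edge [[ 29.9  31. ]
 [-26.1  28.5]] near [[ 31.4  40.9]
 [-27.3  40.1]]
fixed cork [[ 34.6  53.6]
 [-34.1  52.8]]
jaw cork top/back [[ 34.6  14.8]
 [-34.6  13.2]] cork strip lower [[33.1 22.3]]
jaw back [[ 36.69873159 -30.67187486]
 [-36.20966918 -32.38150976]] tcp [ 0.59976203 24.15205479]
slip bottom near edge [[ 18.9  26.3]
 [-26.   25.8]] top [[-26.4  20.7]]
glass far edge [[ 29.5  30.5]
 [-26.5  28.3]] near [[ 31.   40.4]
 [-27.6  39.8]]
fixed cork [[ 34.3  53.1]
 [-34.4  52.5]]
jaw cork top/back [[ 34.1  14.3]
 [-35.1  13. ]] cork strip lower [[32.6 21.9]]
jaw back [[ 36.05891937 -31.17546284]
 [-36.85551191 -32.60496133]] tcp [ 0.1708571 23.7867592]
top: slip blade [[571.47334161 230.11146586]
 [571.46706983 215.23312184]
 [550.33700625 215.77231222]
 [550.3523895  232.01370333]] glass [[551.2362605  235.60363934]
 [551.21940181 217.80448943]] jaw [[542.78364729 208.41833644]
 [576.35413312 207.57805027]] fixed [[542.83004871 247.73703419]
 [542.82278688 241.5836553 ]]
```

```bash
python3 -m jog '[[0.2,[0.2,0,-0.5],[0,0,0]],[0.2,[0.2,0,-0.8],[0,0,0]],[0.2,[0.2,0,-1.1],[0,0,0]],[0.2,[0.2,0,-1.4],[0,0,0]],[0.2,[0.2,0,-1.7],[0,0,0]],[0.2,[0.2,0,-2.0],[0,0,0]],[0.2,[0.2,0,-2.3],[0,0,0]],[0.2,[0.2,0,-2.3],[0,0,0]]]'
python3 - <<'E'
from cell import r
from h import *
S=r.read_camera("side");o=r.get_obs();print(o["clock"],o["tool_pos"],o["eef_rot"],o["opening"],o["wrist_force"],o["torque"])
a=cv2.resize(S["pixels"][290:415,240:350],None,fx=4.8,fy=4.8,interpolation=cv2.INTER_CUBIC);cv2.imwrite("pics/c5.png",np.clip(a*1.6,0,255).astype(np.uint8))
E
```

```text
clock: 9.4
tool_pos: [577.7, 215.3, 118.7]
eef_rot: [-180.0, -0.0, 177.5]
wrist_force: [0.6, 0.4, -0.2]
opening: 7.6
grasp_force: 35.5
9.45 [577.90974771 215.32458234 119.01860814] [-1.79990438e+02 -2.67023576e-02  1.77489617e+02] 7.4483536885143895 [0.17186544 0.0461104  0.39530654] [ 1.38334196e-05 -3.30795026e-02  5.91196878e-03]
```

View pics/c5.png

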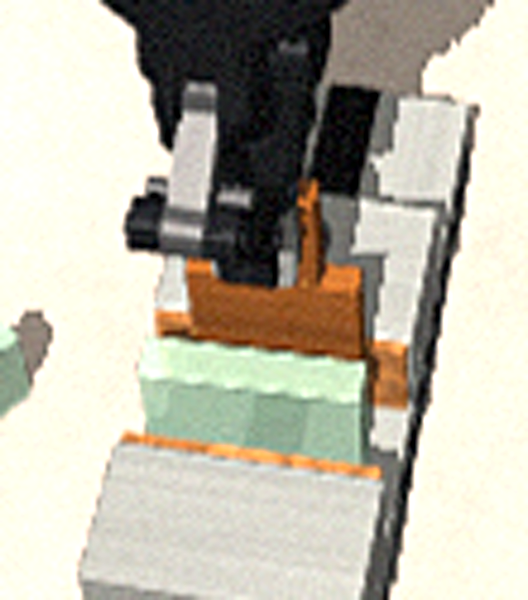

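```bash
python3 -m jog '[[0.2,[0,0,-0.3],[0,0,0]],[0.2,[0,0,-0.6],[0,0,0]],[0.2,[0,0,-0.9],[0,0,0]],[0.2,[0,0,-1.2],[0,0,0]],[0.2,[0,0,-1.2],[0,0,0]]]'
```

```text
clock: 9.95
tool_pos: [577.7, 215.3, 106.6]
eef_rot: [-180.0, -0.1, 177.5]
wrist_force: [-0.2, 0.0, -0.3]
opening: 7.4
grasp_force: 35.5
```

```bash
python3 -m jog '[[0.2,[0,0,-0.3],[0,0,0]],[0.2,[0,0,-0.6],[0,0,0]],[0.2,[0,0,-0.9],[0,0,0]],[0.2,[0,0,-1.2],[0,0,0]],[0.2,[0,0,-1.4],[0,0,0]],[0.2,[0,0,-1.6],[0,0,0]],[0.2,[0,0,-1.6],[0,0,0]]]'
```

```text
clock: 10.65
tool_pos: [577.9, 215.3, 90.9]
eef_rot: [-180.0, -0.0, 177.5]
wrist_force: [0.4, -0.4, -0.0]
opening: 7.7
grasp_force: 35.5
```

```bash
python3 -m jog '[[0.2,[0,0,-0.1],[0,0,0]],[0.2,[0,0,-0.2],[0,0,0]],[0.2,[0,0,-0.3],[0,0,0]],[0.2,[0,0,-0.3],[0,0,0]]]'; python3 -m jog '[[0.2,[0,0,-0.05],[0,0,0]],[0.2,[0,0,-0.1],[0,0,0]],[0.2,[0,0,-0.1],[0,0,0]]]'
```

```text
clock: 11.05
tool_pos: [578.0, 215.3, 88.2]
eef_rot: [-180.0, -0.0, 177.5]
wrist_force: [-1.3, 0.4, -0.0]
opening: 7.3
grasp_force: 35.5
clock: 11.35
tool_pos: [578.1, 215.4, 87.2]
eef_rot: [-180.0, -0.0, 177.5]
wrist_force: [0.2, -0.0, 0.3]
opening: 7.7
grasp_force: 35.5
```

```bash
python3 -m jog '[[0.2,[0,0,-0.05],[0,0,0]],[0.2,[0,0,-0.1],[0,0,0]],[0.2,[0,0,-0.1],[0,0,0]]]';  python3 -m jog '[[0.2,[0,0,-0.05],[0,0,0]],[0.2,[0,0,-0.1],[0,0,0]],[0.2,[0,0,-0.1],[0,0,0]]]'
```

```text
clock: 11.65
tool_pos: [578.2, 215.4, 86.8]
eef_rot: [180.0, 0.0, 177.5]
wrist_force: [-1.1, -0.3, 4.3]
opening: 7.2
grasp_force: 36.2
clock: 11.95
tool_pos: [578.3, 215.4, 86.8]
eef_rot: [180.0, 0.1, 177.5]
wrist_force: [-3.2, -1.1, 10.9]
opening: 7.1
grasp_force: 37.2
```

```bash
python3 -m jog '[[0.2,[0,0,0.1],[0,0,0]],[0.2,[0,0,0.15],[0,0,0]],[0.9,[0,0,0.15],[0,0,0]],[1.2,[0,0,0.15],[0,0,0]],[1.8,[0,0,0.15],[0,0,0]],[2.5,[0,0,0.15],[0,0,0]],[3,[0,0,0.15],[0,0,0]],[3,[0,0,0.15],[0,0,0]]]'
python3 -m jog '[[3,[0,0,1],[0,0,0]],[3,[0,0,2],[0,0,0]],[3,[0,0,4],[0,0,0]],[3,[0,0,7],[0,0,0]],[3,[0,0,10],[0,0,0]],[3,[0,-4,12],[0,0,0]],[3,[0,-8,12],[0,0,0]],[3,[0,-13,12],[0,0,0]],[3,[0,-18,12],[0,0,0]],[3,[0,-20,12],[0,0,0]]]'
python3 - <<'E'
from cell import r
from h import *
import pickle
r_=r.get_obs();print(r_["clock"],r_["tool_pos"])
S=r.read_camera("side");T=r.read_camera("top")
pickle.dump((S,T),open("p2.pkl","wb"))
a=cv2.resize(S["pixels"][290:420,245:345],None,fx=4,fy=4.6,interpolation=cv2.INTER_CUBIC);b=cv2.resize(T["pixels"][195:275,155:255],None,fx=4,fy=4,interpolation=cv2.INTER_CUBIC)
c=np.zeros((600,800,3),np.uint8);c[:598,:400]=a;c[:320,400:]=b;cv2.imwrite("pics/c6.png",np.clip(c*1.6,0,255).astype(np.uint8))
E
```

```text
clock: 12.75
tool_pos: [578.1, 215.4, 86.7]
eef_rot: [-180.0, -0.0, 177.5]
wrist_force: [0.0, 0.3, -0.5]
opening: 29.7
grasp_force: 0.0
clock: 13.75
tool_pos: [578.3, 11.5, 208.3]
eef_rot: [-179.9, 0.1, 177.3]
wrist_force: [-1.0, 0.6, 1.1]
opening: 30.0
grasp_force: 0.0
13.75 [578.3374968   11.45309924 208.29626746]
```

View pics/c6.png

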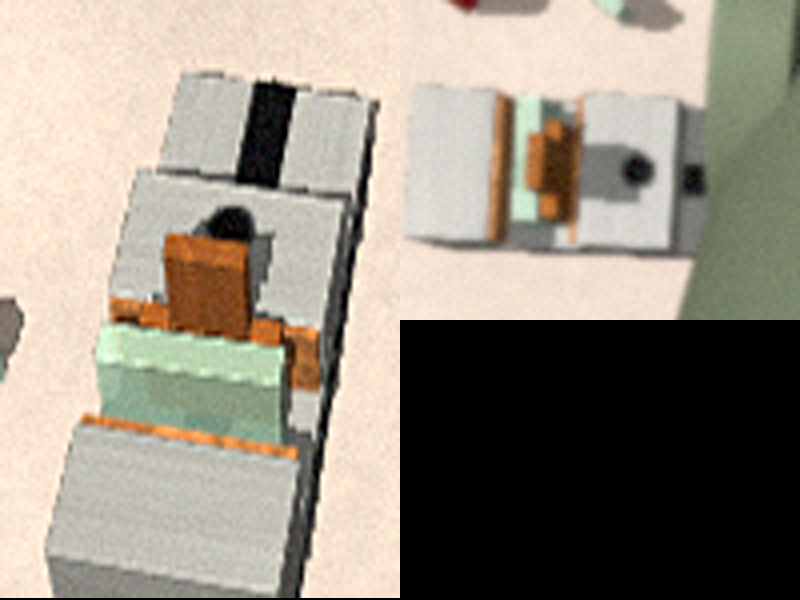

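```bash
python3 -m jog '[[0,[-0.6,2,0],[0,0,0.14]],[0,[-0.6,4,0],[0,0,0.28]],[0,[-0.6,6,0],[0,0,0.42]],[0,[-0.6,8,0],[0,0,0.56]],[0,[-0.6,10,0],[0,0,0.7]],[0,[-0.6,11.7,0],[0,0,0.84]],[0,[-0.6,11.7,0],[0,0,0.98]],[0,[-0.6,11.7,0],[0,0,1.12]],[0,[-0.6,11.7,0],[0,0,1.26]],[0,[-0.6,11.7,0],[0,0,1.4]]]'
python3 -m jog '[[0,[0,0,0],[0,0,0.14]],[0,[0,0,-2],[0,0,0.171]],[0,[0,0,-4],[0,0,0.171]],[0,[0,0,-6],[0,0,0.171]],[0,[0,0,-8],[0,0,0.171]],[0,[0,0,-10],[0,0,0.171]],[0,[0,0,-11],[0,0,0.171]],[0,[0,0,-12],[0,0,0.171]],[0,[0,0,-12],[0,0,0.171]]]'
```

```text
clock: 14.85
tool_pos: [572.0, 133.9, 207.6]
eef_rot: [-180.0, 0.0, -101.9]
wrist_force: [0.8, -0.3, -1.2]
opening: -0.0
grasp_force: 0.0
clock: 15.75
tool_pos: [571.5, 132.8, 86.1]
eef_rot: [179.9, -0.0, -92.5]
wrist_force: [-0.1, 0.7, 0.1]
opening: -0.1
grasp_force: 0.0
```

```bash
python3 -m jog '[[0,[0,0,-1],[0,0,0]],[0,[0,0,-2],[0,0,0]],[0,[0,0,-3],[0,0,0]],[0,[0,0,-3.8],[0,0,0]],[0,[0,0,-4.3],[0,0,0]],[0,[0,0,-4.3],[0,0,0]]]'
python3 - <<'E'
from cell import r
from h import *
S=r.read_camera("side");o=r.get_obs();print(o["clock"],o["tool_pos"],o["wrist_force"])
a=cv2.resize(S["pixels"][250:400,230:360],None,fx=4,fy=4,interpolation=cv2.INTER_CUBIC);cv2.imwrite("pics/c7.png",np.clip(a*1.6,0,255).astype(np.uint8))
E
```

```text
clock: 16.35
tool_pos: [571.4, 132.3, 42.8]
eef_rot: [179.9, -0.0, -92.5]
wrist_force: [-0.2, -0.5, -0.5]
opening: 0.0
grasp_force: 0.0
16.4 [571.81182574 132.33137922  43.35607513] [0.17260517 0.40416894 0.49338479]
```

View pics/c7.png

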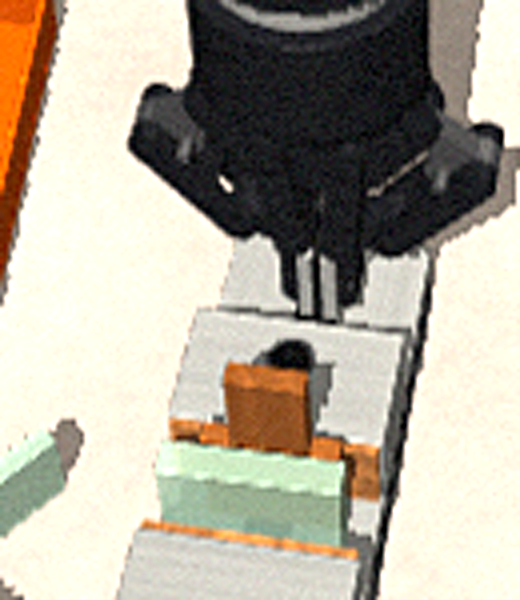

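```bash
python3 -m jog '[[0,[0.1,0.4,0],[0,0,0]],[0,[0.2,0.8,0],[0,0,0]],[0,[0.2,1.1,0],[0,0,0]],[0,[0.2,1.2,0],[0,0,0]],[0,[0.2,1.3,0],[0,0,0]],[0,[0.2,1.4,0],[0,0,0]],[0,[0.2,1.5,0],[0,0,0]],[0,[0.2,1.6,0],[0,0,0]],[0,[0.2,1.7,0],[0,0,0]],[0,[0.2,1.8,0],[0,0,0]]]'
python3 -m jog '[[0,[0,0.1,0],[0,0,0]],[0,[0,0.2,0],[0,0,0]],[0,[0,0.3,0],[0,0,0]],[0,[0,0.4,0],[0,0,0]]]'
```

```text
clock: 17.4
tool_pos: [574.1, 150.1, 43.8]
eef_rot: [-180.0, -0.0, -92.5]
wrist_force: [0.4, -2.1, -0.1]
opening: -0.4
grasp_force: 0.8
clock: 17.8
tool_pos: [574.3, 154.3, 43.8]
eef_rot: [-180.0, -0.0, -92.5]
wrist_force: [1.5, -2.4, -0.3]
opening: 0.1
grasp_force: 1.1
```

```bash
python3 -m jog '[[0,[0,0.1,0],[0,0,0]],[0,[0,0.2,0],[0,0,0]],[0,[0,0.3,0],[0,0,0]],[0,[0,0.4,0],[0,0,0]],[0,[0,0.5,0],[0,0,0]],[0,[0,0.6,0],[0,0,0]]]'; python3 -m jog '[[0,[0,0.1,0],[0,0,0]],[0,[0,0.2,0],[0,0,0]]]'
```

```text
clock: 18.4
tool_pos: [574.2, 160.4, 43.9]
eef_rot: [-180.0, -0.0, -92.5]
wrist_force: [1.5, -2.8, -0.2]
opening: 0.0
grasp_force: 1.1
clock: 18.6
tool_pos: [574.2, 162.5, 43.9]
eef_rot: [-180.0, -0.0, -92.5]
wrist_force: [1.1, -2.5, 1.3]
opening: -0.3
grasp_force: 1.1
```

```bash
python3 -m jog '[[0,[0,0.1,0],[0,0,0]]]';python3 -m jog '[[0,[0,0.1,0],[0,0,0]]]';python3 -m jog '[[0,[0,0.1,0],[0,0,0]]]'
```

```text
clock: 18.7
tool_pos: [574.2, 163.5, 43.9]
eef_rot: [-180.0, 0.0, -92.5]
wrist_force: [1.4, -1.7, -0.0]
opening: -0.0
grasp_force: 1.2
clock: 18.8
tool_pos: [574.2, 163.8, 43.9]
eef_rot: [-180.0, -0.1, -92.5]
wrist_force: [1.0, -6.7, 1.8]
opening: 0.5
grasp_force: 3.2
clock: 18.9
tool_pos: [574.2, 163.8, 43.9]
eef_rot: [-180.0, -0.2, -92.5]
wrist_force: [-0.0, -9.1, 2.3]
opening: 0.0
grasp_force: 4.6
```

```bash
python3 -m jog '[[0,[0,0.05,0],[0,0,0]],[0,[0,0.1,0],[0,0,0]],[0,[0,0.1,0],[0,0,0]],[0,[0,0.1,0],[0,0,0]]]'
python3 - <<'E'
from cell import r
from h import *
S=r.read_camera("side");o=r.get_obs();print(o["clock"],o["tool_pos"],o["wrist_force"])
a=cv2.resize(S["pixels"][260:410,230:360],None,fx=4,fy=4,interpolation=cv2.INTER_CUBIC);cv2.imwrite("pics/c8.png",np.clip(a*1.6,0,255).astype(np.uint8))
E
```

```text
clock: 19.3
tool_pos: [574.1, 163.8, 43.9]
eef_rot: [-180.0, -0.3, -92.6]
wrist_force: [1.1, -9.4, 2.5]
opening: -0.1
grasp_force: 4.9
19.35 [574.13644345 163.78369065  43.8848668 ] [  1.30980919 -10.18143523   2.59482223]
```

View pics/c8.png

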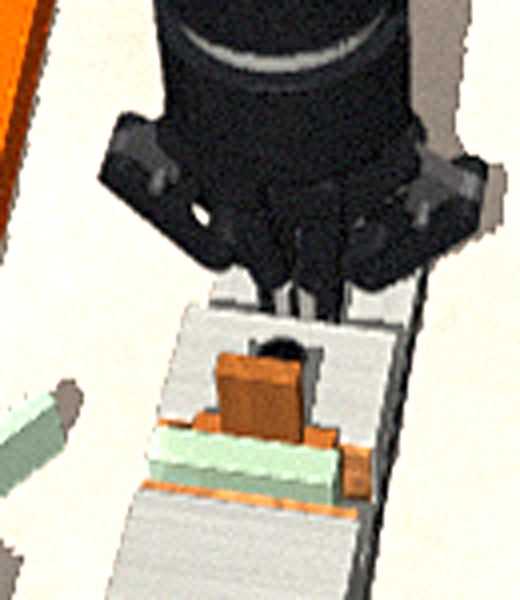

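```bash
cat >> fit.py <<'E'
c1=lambda x,y:(230+x/4-.4,260+y/4-.4)
print("JB",tovise(w(S,[c1(195,303),c1(400,325)],67)),"glass near",tovise(w(S,[c1(150,455),c1(338,482)],80)),"far",tovise(w(S,[c1(160,427),c1(338,450)],80)))
E
python3 fit.py | grep -A4 JB; python3 -m jog '[[0,[0,0.05,0],[0,0,0]],[0,[0,0.05,0],[0,0,0]],[0,[0,0.05,0],[0,0,0]]]'
```

```text
JB [[ 33.80333626 -16.78394811]
 [-36.6280582  -18.92862938]] glass near [[ 31.84307463  50.42476635]
 [-28.29252325  50.46903973]] far [[ 31.12453162  40.0698021 ]
 [-26.26714879  39.31740148]]
clock: 19.65
tool_pos: [574.2, 163.8, 43.9]
eef_rot: [-180.0, -0.4, -92.6]
wrist_force: [0.6, -10.4, 3.3]
opening: -0.0
grasp_force: 5.6
```

```bash
python3 -m jog '[[0,[0,0.05,0],[0,0,0]],[0,[0,0.1,0],[0,0,0]],[0,[0,0.15,0],[0,0,0]],[0,[0,0.15,0],[0,0,0]],[0,[0,0.15,0],[0,0,0]],[0,[0,0.15,0],[0,0,0]],[0,[0,0.15,0],[0,0,0]]]' && python3 -c "
from cell import r
o=r.get_obs();print(o['tool_pos'],o['wrist_force']);print(r.hand_in())"
```

```text
clock: 20.35
tool_pos: [574.1, 163.8, 44.0]
eef_rot: [-180.0, -0.5, -92.7]
wrist_force: [1.2, -15.7, 3.5]
opening: 0.1
grasp_force: 7.7
[574.13370704 163.76533319  43.9517724 ] [  1.17388281 -15.7471868    3.52130281]
the job is handed in; nothing more can be done
None
```

I handed the job in at 20.4 s: the slip stands on the vise bed beside the glass, and the robot is still pushing the jaw shut on both with about 15 N; hand-in reported no verdict, and the final opening was checked only from the image, to about 1–2 mm.

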